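# Load the sampler's last tube and put its drive back in mesh

### The job

Get the tube sampler ready to run: drop the purple-capped tube from the blue rack into the carousel's one empty pocket, and turn the carousel by hand so that its red home mark stands at the yellow pointer (a tooth either way is fine). Then ease the black drive knob in towards the carousel, and where tooth meets tooth do not force it but rock the carousel a little and ease again, until the teeth mesh and the drive is fully home. Leave the other tubes, bottles and boxes where they are.

Things in the scene. Friction and masses are not known exactly. Their poses are not given: they have to be found in the camera images.
- sampler: Bench tube sampler, fixed: white housing 270 x 420 x 45 mm high, violet band. Origin on the table under the carousel's axis; x towards the yellow pointer (away from the robot, give or take 20 degrees of yaw), -y towards the drive with its black knob. A white probe tower 36 mm square, 220 mm high, stands at x 112, y 142 mm, its arm turned away to +y.
- tray (a joint): Carousel angle about its upright axis, rad, growing anticlockwise from above; 0 (or any whole turn, 6.283) = red home mark exactly at the pointer. Turns freely all round while the drive is out (stiff enough to stay put: about 0.06 N m). A 212 mm ring gear of 40 teeth (9 degrees, 15.7 mm from tooth to tooth) at height 62 to 74 mm, carrying eight tube sleeves on a 120 mm circle; seven hold capped tubes, fast in place, tops 158 mm above the table.
- handle (a point): Centre of the grey T-handle bar on the carousel's axis, by which it is turned: bar 100 mm long along this frame's x, 16 mm wide, height 166 to 183 mm above the table, on a 22 mm post. It clears the tube caps by 8 mm.
- pocket (a point): Centre of the mouth of the empty pocket, a lilac sleeve, 110 mm above the table: bore 18 mm, floor 34 mm below the mouth. 60 mm from the carousel's axis, on the line across the T-bar; next tubes 46 mm away.
- home_mark (a point): Red home mark: a red stripe 30 mm long and 10 mm wide, painted radially over one tooth of the ring gear, 100 mm from the axis, 75 mm above the table.
- pointer (a point): Tip of the yellow pointer, which reaches over the gear rim 100 mm from the axis, 85 mm above the table. Fixed to the housing.
- drive (a joint): Slide of the drive carriage, m: 0 = fully out, 0.0235 = home, against its stop, growing along the sampler's +y towards the carousel. Friction about 2 N, stays where left. Its brass pinion (10 teeth, 62 mm) stands at an unknown angle and turns only under some 14 N at its teeth. Tooth against tooth, the slide stops at about 0.014; tips are 4 mm flats, so half a tooth (4.5 degrees) of carousel turn frees it, and within about 2 degrees of mesh the teeth draw the carousel round.
- knob (a point): Centre of the top of the upright black drive knob on the carriage: 30 mm diameter, from 94 to 126 mm above the table, on a 12 mm stem over a grey cover 50 x 42 mm whose top is at 84 mm. Push it along the sampler's +y.
- tube_purple: The waiting blood tube, purple cap: 82 mm long, glass 13 mm, cap 17 mm diameter over its top 22 mm, about 15 g. Origin at the bottom end, z along the tube to the cap.
- rack: Blue tube rack, fixed, 150 x 44 x 44 mm high, three square 16.5 mm holes 50 mm apart along its x, 38 mm deep. Origin under its centre. The purple-capped tube and two red-capped ones stand in it in any order, their bottoms 6 mm above the table. Farther right, its face 0.58 m from the robot's centre line and 0.52 to 0.76 m ahead, stands a white counting unit 300 mm high.
- tube_red1: Red-capped tube in the rack, as large as the purple one; leave it there.
- tube_red2: The other red-capped tube in the rack; leave it there.
- reagent_bottle: White bottle, blue cap, 60 mm diameter, 150 mm high; origin under its centre. Leave it.
- stain_jar: Amber jar, black lid, 60 mm diameter, 85 mm high; origin under its centre. Leave it.
- wash_bottle: Pale bottle, red cap, 68 mm diameter, 170 mm high; origin under its centre. Leave it. Left of it, 0.66 m to the left of the robot and 0.3 m ahead, stands a microscope 430 mm high.
- slide_box: Blue box of glass slides, 92 x 70 x 39 mm high; origin under its centre. Leave it.
- tip_box: Yellow pipette-tip box, 120 x 82 x 50 mm high; origin under its centre. Leave it.

How it is judged:
On the way:
1. the carousel has been turned until its red mark stands at the pointer, with the drive still out of mesh (horizontal distance between home_mark and pointer below 0.018 m and value of joint drive below 0.016 m), for 0.2 s.
At the end, for the whole second after the job is handed in: Drive slid home (within 3.5 mm of its stop), teeth in mesh; red mark within 18 mm (about a tooth) of the pointer; purple-capped tube upright and down in the carousel's pocket (within 8 mm of its floor); carousel and tube at rest (value of joint drive above 0.02 m and horizontal distance between home_mark and pointer below 0.018 m and horizontal distance between tube_purple and pocket below 0.008 m and z of tube_purple in the frame of pocket below -0.026 m and angle between tube_purple's own z axis and vertical below 0.26 rad and velocity of joint tray between -0.05 and 0.05 rad/s and linear speed of tube_purple below 0.03 m/s); the robot touches nothing.
It fails at once if the gear teeth are forced against each other (over 45 N) (contact force between drive and tray above 45 N).
It fails at once if a red-capped tube is pulled out of the rack or shifted (over 20 mm) (distance of any of tube_red1, tube_red2 from where it was at the start of the episode above 0.02 m).
It fails at once if a bottle or box is shoved or knocked over (distance of any of reagent_bottle, stain_jar, wash_bottle, slide_box, tip_box from where it was at the start of the episode above 0.03 m or angle between any of reagent_bottle, stain_jar, wash_bottle, slide_box, tip_box's own z axis and vertical above 0.5 rad).
It also fails if it takes over 72 s, if anything falls off the work surface, if the arm or the gripper's body presses on something with over 40 N, if the wrist force passes 120 N, or if a joint passes its speed limit or range.

### The arm

A 6-joint arm with a two-finger parallel gripper is mounted at the origin on the work surface. World frame = base frame: x ahead of the robot, y to its left, z up, the work surface at z = 0. Lengths are in m, angles in rad, forces in N, time in s.
With the tool pointing down it reaches from about 0.35 to 0.8 m from the base axis. Payload 7.3 kg.
Tool frame: the origin (TCP) lies on the centre line of the jaws, within the pads' length; the fingertips stand 22 mm ahead of it and the grasp point (between the pads) lies 3 mm ahead of it; z points along the fingers, y is the direction in which the jaws open and shut (so a half turn about z gives the same grasp; the last joint's range is limited). The gripper opens to 85 mm and grips with 20 to 120 N. Pads are 22 mm wide; open, the fingers measure 114 mm over their backs; the gripper's body (76 mm by 85 mm) begins 54 mm behind the grasp point. The pads swing forward as they close: fully open they stand 13 mm farther back than shut.
Start: joints at [-1.34, 0.342, 1.524, -0, 1.275, -0.146], TCP at [0.193, -0.488, 0.253] pointing down, gripper open.
Joint ranges: [-2.53, 2.53], [-0.77, 2.02], [0.04, 2.7], [-1, 4.14], [0.28, 2.66], [-3.11, 3.11]. Speed limits (rad/s): [2.57, 2.57, 3.14, 3.14, 3.14, 3.14].

### API

Orientations are given as a unit quaternion [w, x, y, z].
In Python, from bench import env gives the robot as it stands.
- The arm moves only by the tool play_rows, never from a script. Its argument "moves" is a list of rows, each a list of 3 entries, a list of its own where there are three numbers: the turn, a rotation vector about the tool's x, y, z in rad, then the shift along the tool's x, y, z in cm, then the closure, from 0 (fully open) to 1 (shut). A call has 1 to 20 rows; each row is the pose to reach, as a shift and turn from the pose commanded when the call began, along the tool's axes at that moment; what a row does not reach only later rows make up. A row lasts 1/12 s, in which the tool goes at most 41.7 mm and 7.16 degrees, less where a joint would pass 70% of its speed; a pose out of reach is approached as far as the arm can. A call with a gripper value outside its range is refused whole. The fingers move at their own pace and stop on an object; the grip force is fixed at half the most. Time passes only in rows, so rows that repeat a pose let the fingers close. It gives the time, the measured TCP pose, the force and the opening at its end, in the units of the state.
- env.observe(): the state, without advancing time (a new reading comes with each control period).
- env.grab_frame(name): name is "scene" or "top" or "wrist"; returns the picture (400x640x3 uint8, blue, green, red); there is no depth.
- env.camera_model(name): a dict with "fx", "fy", "cx", "cy" (pixels), "cam_to_world" (4x4, takes a point from camera to world coordinates); the wrist camera has in their place "hand_eye" (4x4, takes a point from camera to tool coordinates, whose origin is the TCP and whose axes are the flange's). Camera axes: x right, y up, looking along -z (the intrinsics and any distortion apply to the point x, -y, -z); pixel columns grow to the right and rows downward; lengths in m; the calibration is good to about 2 mm. A picture is of the moment at which its call begins: read the wrist's pose just before it. camera_model takes no time and is no camera call.
- env.job_done(): hands the job in, once; it reports no verdict.
The state is a dict: "time_s": time; "joints": joint angles; "dq": joint speeds; "joint_torque": joint torques, N m; "tcp_pos": TCP position; "eef_rot": TCP orientation; "wrist_force": force on the tool from outside, world axes, zero at the start; "torque": the same for the moment, N m; "width": finger opening in m.
Only numpy, scipy, OpenCV 4.12 (cv2) and the standard library are available. Lean on these libraries where they do the work, as an engineer would, in place of code of your own. Each camera call takes 0.05 s, during which the arm holds its last target.

## Working session

There is one attempt and no reset: what is moved stays moved. The work goes in short steps, Python scripts to look and compute and a tool call to move; the robot and the scene stay as the last step left them, time stands still between calls to the robot, and variables do not carry over. Pictures are saved under pics/ and viewed, and the job is handed in when it is done.

Besides the shell and the picture viewer there is one more tool, called after "Request:" as name(argument=value, ...) on one line, values as JSON. play_rows: Moves the arm, as the interface text tells. Its arguments: {"type":"object","properties":{"moves":{"type":"array"}},"required":["moves"]}

```bash
mkdir -p pics; ls; python3 - <<'E'
from bench import env
import cv2
print(env.observe())
for n in("scene","top","wrist"):
    print(n,env.camera_model(n))
for n in("scene","top"):
    cv2.imwrite(f"pics/{n}0.png",env.grab_frame(n))
E
```

```text
pics
{'time_s': 0.0, 'joints': array([-1.33998100e+00,  3.42743014e-01,  1.52501715e+00, -1.23905842e-05,
        1.27536344e+00, -1.45976117e-01]), 'dq': array([ 0.00071066, -0.00115485, -0.00116967,  0.00112265,  0.00085593,
       -0.00158238]), 'joint_torque': array([ 1.24231101e-03, -4.33670747e+01, -2.46015179e+01, -1.22987171e-04,
        7.91545724e-03, -3.04925766e-05]), 'tcp_pos': array([ 0.19311454, -0.48780872,  0.25261534]), 'eef_rot': array([-7.64533653e-04,  9.82305327e-01,  1.87284966e-01, -3.83815235e-05]), 'wrist_force': array([ 0.0072693 ,  0.95171371, -1.28773937]), 'torque': array([0.00924214, 0.02424642, 0.05989405]), 'width': 0.08523366298851771}
scene {'fx': 387.61359554293534, 'fy': 387.61359554293534, 'cx': 323.14929125076935, 'cy': 189.1996510305392, 'cam_to_world': array([[-0.06699866, -0.56625922,  0.82149965,  1.39447845],
       [ 0.99769435, -0.04695379,  0.04900328,  0.11680398],
       [ 0.01082396,  0.82288871,  0.56809947,  0.75348922],
       [ 0.        ,  0.        ,  0.        ,  1.        ]])}
top {'fx': 369.929666654082, 'fy': 369.929666654082, 'cx': 314.8308883469152, 'cy': 199.4862605221645, 'cam_to_world': array([[-0.02497722,  0.99798131, -0.05839042,  0.36913957],
       [-0.99960846, -0.0256695 , -0.01113606,  0.05117935],
       [-0.01261244,  0.05808941,  0.99823171,  1.40253755],
       [ 0.        ,  0.        ,  0.        ,  1.        ]])}
wrist {'fx': 310.0600621825696, 'fy': 310.0600621825696, 'cx': 320.6557841370642, 'cy': 204.69588581168637, 'hand_eye': array([[-5.18725750e-05,  9.56889798e-01,  2.90451221e-01,
         7.46430345e-02],
       [ 9.99999966e-01,  1.23805467e-04, -2.29283302e-04,
         4.33398300e-05],
       [-2.55358302e-04,  2.90451199e-01, -9.56889772e-01,
        -1.21139996e-01],
       [ 0.00000000e+00,  0.00000000e+00,  0.00000000e+00,
         1.00000000e+00]])}
```

View pics/scene0.png

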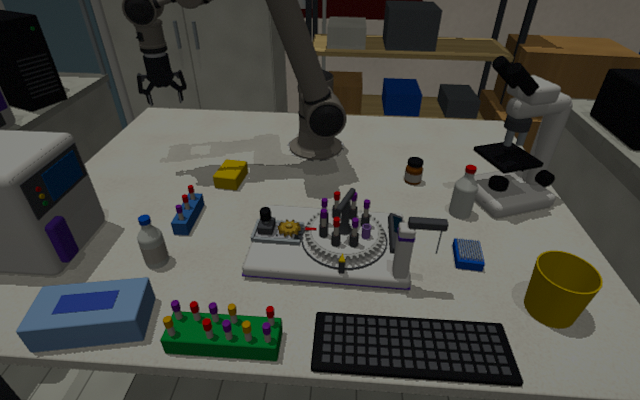

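View pics/top0.png

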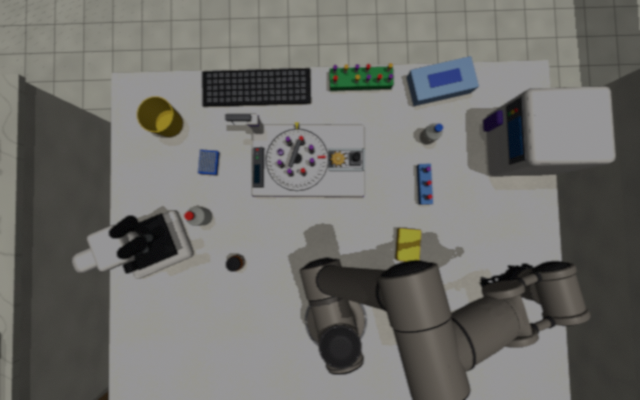

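```bash
python3 - <<'E'
import cv2
a=cv2.imread("pics/top0.png")
cv2.imwrite("pics/top0_c.png",cv2.resize(a[0:200,160:410],None,fx=3.2,fy=3,interpolation=cv2.INTER_CUBIC))
cv2.imwrite("pics/top0_r.png",cv2.resize(a[90:240,380:580],None,fx=4,fy=4,interpolation=cv2.INTER_CUBIC))
E
```

```text
(no output)
```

View pics/top0_c.png

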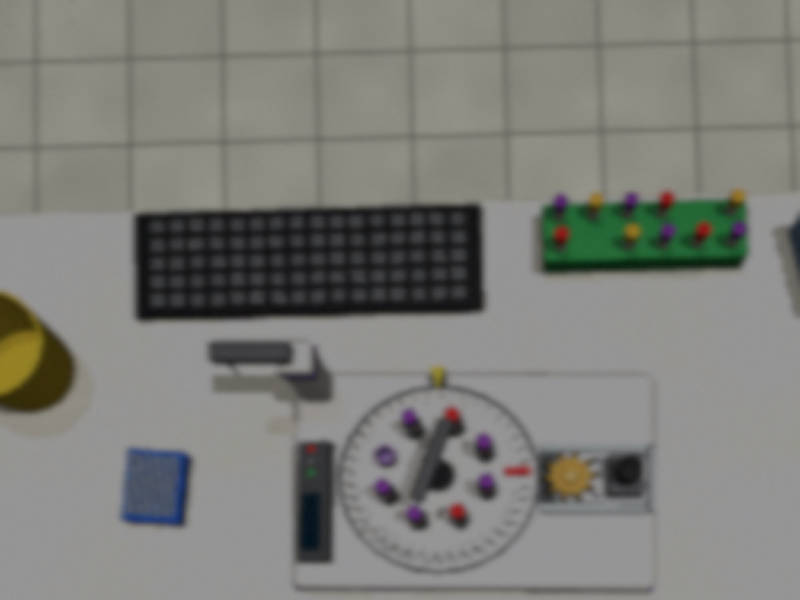

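View pics/top0_r.png

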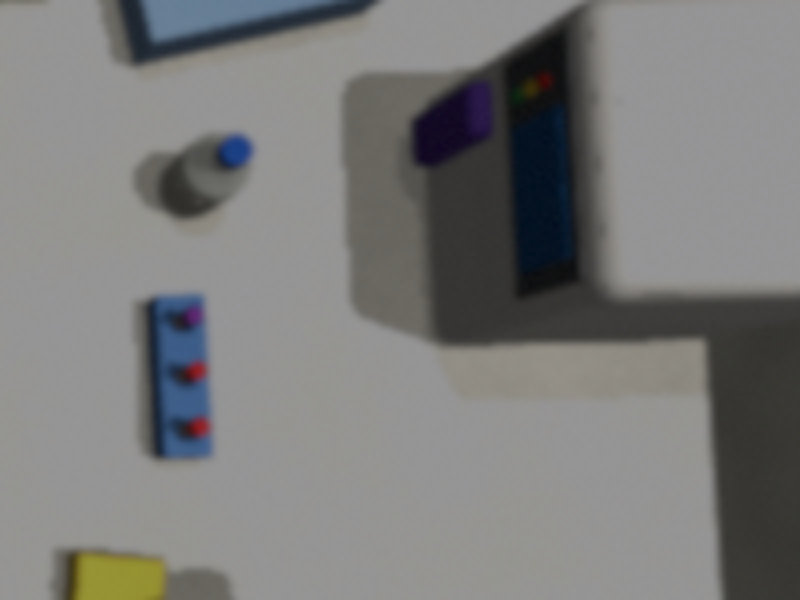

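```bash
python3 - <<'E'
import cv2
a=cv2.imread("pics/scene0.png")
cv2.imwrite("pics/s0_c.png",cv2.resize(a[175:295,240:440],None,fx=4,fy=4,interpolation=cv2.INTER_CUBIC))
cv2.imwrite("pics/s0_r.png",cv2.resize(a[150:270,120:280],None,fx=4,fy=4,interpolation=cv2.INTER_CUBIC))
E
```

```text
(no output)
```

View pics/s0_c.png

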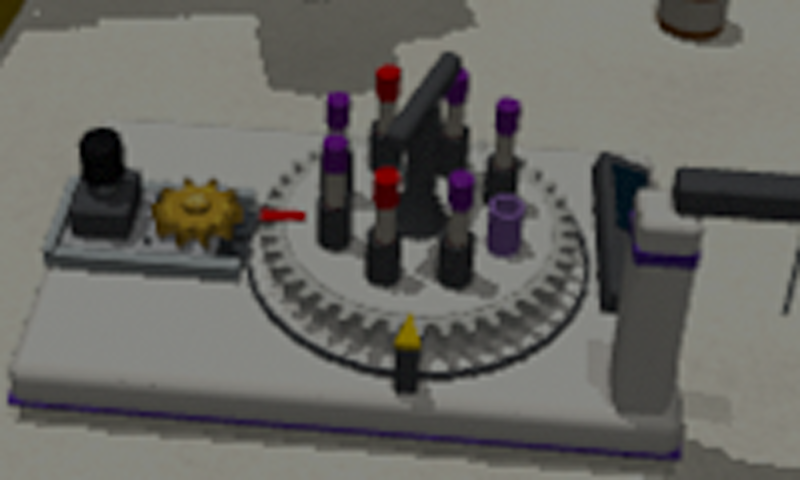

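View pics/s0_r.png

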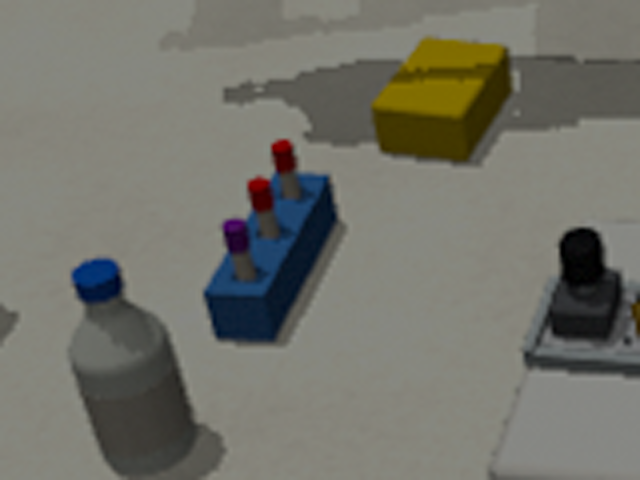

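```bash
cat > h.py <<'E'
import numpy as np
from bench import env
from scipy.spatial.transform import Rotation as R
def ray(n,u,v,st=None):
    m=env.camera_model(n)
    d=np.array([(u-m["cx"])/m["fx"],-(v-m["cy"])/m["fy"],-1.])
    if n=="wrist":
        T=np.eye(4);q=st["eef_rot"];T[:3,:3]=R.from_quat([q[1],q[2],q[3],q[0]]).as_matrix();T[:3,3]=st["tcp_pos"]
        M=T@m["hand_eye"]
    else: M=m["cam_to_world"]
    return M[:3,3],M[:3,:3]@d
def atz(n,u,v,z,st=None):
    o,d=ray(n,u,v,st); return o+d*(z-o[2])/d[2]
def proj(n,p,st=None):
    m=env.camera_model(n)
    if n=="wrist":
        T=np.eye(4);q=st["eef_rot"];T[:3,:3]=R.from_quat([q[1],q[2],q[3],q[0]]).as_matrix();T[:3,3]=st["tcp_pos"]
        M=T@m["hand_eye"]
    else: M=m["cam_to_world"]
    c=np.linalg.inv(M)@np.append(p,1); return m["cx"]+m["fx"]*c[0]/-c[2], m["cy"]-m["fy"]*c[1]/-c[2]
def rmat(st):
    q=st["eef_rot"];return R.from_quat([q[1],q[2],q[3],q[0]]).as_matrix()
def shift(st,p):  # cm in tool axes from current measured pose
    return (rmat(st).T@(np.array(p)-st["tcp_pos"]))*100
def yawof(st): # direction of tool y in the world
    r=rmat(st);return np.arctan2(r[1,1],r[0,1])
E
python3 - <<'E'
from h import *
np.set_printoptions(precision=4,suppress=True)
tc=lambda x,y:(x/3.2+160,y/3); tr=lambda x,y:(x/4+380,y/4+90)
sc=lambda x,y:(x/4+240,y/4+175); sr=lambda x,y:(x/4+120,y/4+150)
for n,t,s,z in [("purple",tr(193,315),sr(236,227),.088),("red1",tr(197,371),sr(260,186),.088),("red2",tr(200,428),sr(283,147),.088),
 ("barA",tc(445,425),sc(450,60),.183),("barB",tc(418,495),sc(400,135),.183),("pocket",tc(386,456),sc(506,203),.11),
 ("mark",tc(517,471),sc(283,215),.075),("pointer",tc(438,385),sc(409,317),.085),("knob",tc(629,465),sc(102,137),.126),("reag",tr(236,150),sr(97,272),.15),
 ("tower",tc(300,355),sc(665,200),.22)]:
    print(n,atz("top",*t,z),atz("scene",*s,z))
E
```

```text
purple [ 0.5453 -0.3409  0.088 ] [ 0.5526 -0.3396  0.088 ]
red1 [ 0.4952 -0.3423  0.088 ] [ 0.503  -0.3405  0.088 ]
red2 [ 0.4444 -0.3428  0.088 ] [ 0.4523 -0.3414  0.088 ]
barA [0.6349 0.1125 0.183 ] [0.5669 0.1435 0.183 ]
barB [0.5573 0.1423 0.183 ] [0.6491 0.1137 0.183 ]
pocket [0.6157 0.1821 0.11  ] [0.6201 0.1837 0.11  ]
mark [0.6001 0.0378 0.075 ] [0.6025 0.0376 0.075 ]
pointer [0.7051 0.1243 0.085 ] [0.7032 0.1244 0.085 ]
knob [ 0.5949 -0.0835  0.126 ] [ 0.5928 -0.083   0.126 ]
reag [ 0.6777 -0.3651  0.15  ] [ 0.6823 -0.3647  0.15  ]
tower [0.7076 0.2563 0.22  ] [0.7431 0.2575 0.22  ]
```

```bash
python3 - <<'E'
from h import *
st=env.observe();print(shift(st,[.549,-.340,.21]),np.degrees(yawof(st)))
E
```

```text
[38.5295992  -0.64592311  4.27652442] -68.41013572600924
```

Request:
play_rows(moves=[[[0,0,0.12],[4,0,0.4],0],[[0,0,0.24],[8,-0.1,0.8],0],[[0,0,0.377],[12,-0.2,1.3],0],[[0,0,0.377],[16,-0.3,1.7],0],[[0,0,0.377],[20,-0.3,2.1],0],[[0,0,0.377],[24,-0.4,2.6],0],[[0,0,0.377],[28,-0.5,3.0],0],[[0,0,0.377],[32,-0.5,3.5],0],[[0,0,0.377],[36,-0.6,4.0],0],[[0,0,0.377],[38.5,-0.65,4.3],0],[[0,0,0.377],[38.5,-0.65,4.3],0],[[0,0,0.377],[38.5,-0.65,4.3],0]])

```text
time_s: 1.1
tcp_pos: [0.5495, -0.3392, 0.209]
eef_rot: [-0.001, 1.0, 0.001, -0.001]
wrist_force: [-0.2, 0.2, 0.2]
width: 0.0855
```

```bash
python3 - <<'E'
from h import *
import cv2
st=env.observe();print(st["time_s"],st["tcp_pos"],np.degrees(yawof(st)),st["eef_rot"],st["dq"])
cv2.imwrite("pics/w1.png",env.grab_frame("wrist"))
for p in ([.549,-.34,.088],[.499,-.34,.088]): print(proj("wrist",p,st))
E
```

```text
1.1 [ 0.54950663 -0.33923382  0.20896449] -89.85751416671519 [-5.33044091e-04  9.99998671e-01  1.24390784e-03 -9.09332266e-04] [-4.64548824e-02 -2.98356822e-02  2.31041213e-02 -7.19956073e-03
  4.57025007e-05 -5.41992816e-03]
(np.float64(321.9017987809785), np.float64(206.3834068803173))
(np.float64(321.6930885036029), np.float64(261.60763695633284))
```

View pics/w1.png

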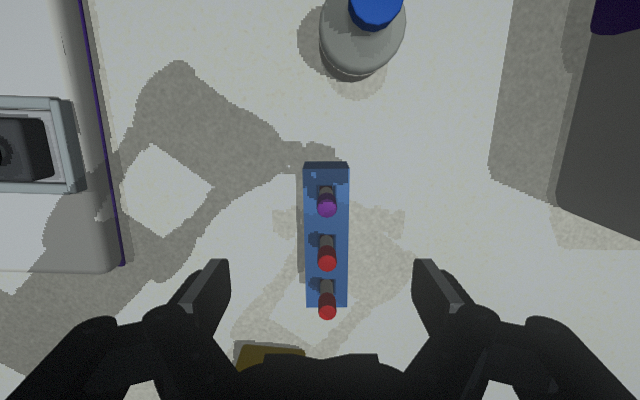

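```bash
python3 - <<'E'
from h import *
import cv2
a=cv2.imread("pics/w1.png");cv2.imwrite("pics/w1c.png",cv2.resize(a[170:330,270:390],None,fx=5,fy=3.7,interpolation=cv2.INTER_CUBIC))
st=env.observe();print(st["time_s"],st["tcp_pos"])
st2=dict(st);print(atz("wrist",327,208,.088,st),atz("wrist",327,264,.088,st))
E
```

```text
1.15 [ 0.54856405 -0.34016591  0.20950061]
[ 0.54653538 -0.34518103  0.088     ] [ 0.49552009 -0.34552315  0.088     ]
```

View pics/w1c.png

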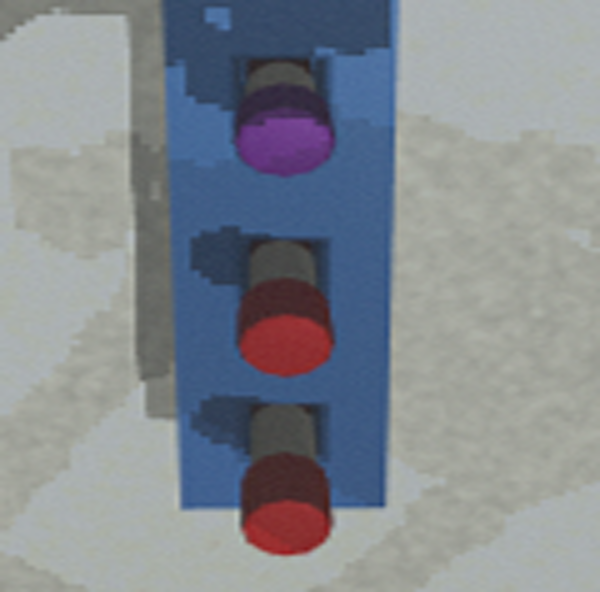

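Request:
play_rows(moves=[[[0,0,0],[-0.25,0.43,3],0.3],[[0,0,0],[-0.25,0.43,6.5],0.4],[[0,0,0],[-0.25,0.43,10],0.4],[[0,0,0],[-0.25,0.43,12.9],0.4],[[0,0,0],[-0.25,0.43,12.9],0.4],[[0,0,0],[-0.25,0.43,12.9],1],[[0,0,0],[-0.25,0.43,12.9],1],[[0,0,0],[-0.25,0.43,12.9],1],[[0,0,0],[-0.25,0.43,12.9],1],[[0,0,0],[-0.25,0.43,12.9],1],[[0,0,0],[-0.25,0.43,12.9],1]])

```text
time_s: 2.07
tcp_pos: [0.5474, -0.346, 0.0843]
eef_rot: [0.002, 1.0, -0.0, 0.002]
wrist_force: [-1.1, -0.8, 7.7]
width: 0.015
```

```bash
python3 - <<'E'
from h import *
import cv2
st=env.observe();print(st["time_s"],st["tcp_pos"],np.degrees(yawof(st)),st["width"],st["wrist_force"])
cv2.imwrite("pics/w2.png",env.grab_frame("wrist"))
E
```

```text
2.0667 [ 0.5474391  -0.34603533  0.08432032] -90.00383593867174 0.01497523985516021 [-1.0566656  -0.84800796  7.73129545]
```

View pics/w2.png

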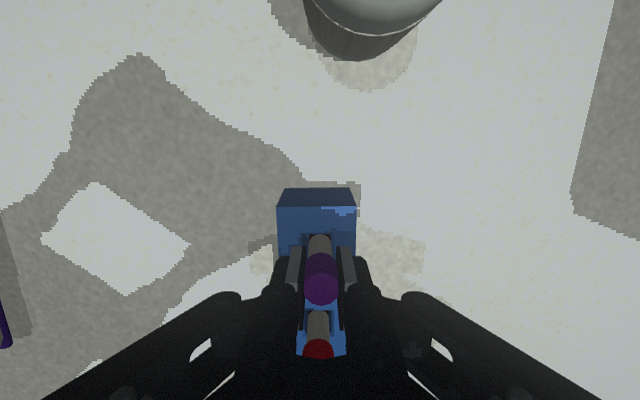

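Request:
play_rows(moves=[[[0,0,0],[0,0,-2.5],1],[[0,0,0],[0,0,-6],1],[[0,0,0],[0,0,-10],1],[[0,0,0.1],[0,-2,-13.5],1],[[0,0,0.2],[0,-5,-16.5],1],[[0,0,0.26],[0,-8.5,-18.5],1],[[0,0,0.26],[0,-12.5,-20],1],[[0,0,0.26],[0,-16.5,-21],1],[[0,0,0.26],[0,-20.5,-21],1],[[0,0,0.26],[0,-24.5,-21],1],[[0,0,0.26],[0,-28.5,-21],1],[[0,0,0.26],[0,-32.5,-21],1],[[0,0,0.26],[0,-36.5,-21],1],[[0,0,0.26],[0,-40.5,-21],1],[[0,0,0.26],[0,-44.5,-21],1],[[0,0,0.26],[0,-48.5,-21],1],[[0,0,0.26],[0,-52,-21],1],[[0,0,0.26],[0,-52,-21],1],[[0,0,0.26],[0,-52,-21],1],[[0,0,0.26],[0,-52,-21],1]])

```text
time_s: 3.78
tcp_pos: [0.5463, 0.175, 0.2919]
eef_rot: [0.0, 0.992, -0.129, 0.001]
wrist_force: [-0.7, -0.4, -0.4]
width: 0.0148
```

```bash
python3 - <<'E'
from h import *
import cv2
st=env.observe();print(st["time_s"],st["tcp_pos"],np.degrees(yawof(st)),st["width"],st["wrist_force"])
cv2.imwrite("pics/w3.png",env.grab_frame("wrist"));cv2.imwrite("pics/s3.png",env.grab_frame("scene"))
print(rmat(st))
for p in ([.618,.183,.11],[.704,.124,.085]): print(proj("wrist",p,st))
E
```

```text
3.7833 [0.54630166 0.17498102 0.29190958] -104.87161469966085 0.014847152852318189 [-0.67532291 -0.44717757 -0.44864739]
[[ 9.66502862e-01 -2.56654000e-01  9.70834992e-04]
 [-2.56653713e-01 -9.66503338e-01 -4.11374091e-04]
 [ 1.04389607e-03  1.48425831e-04 -9.99999444e-01]]
(np.float64(293.17753292172017), np.float64(118.94555997233478))
(np.float64(330.4051099590434), np.float64(8.447835866733953))
```

View pics/w3.png

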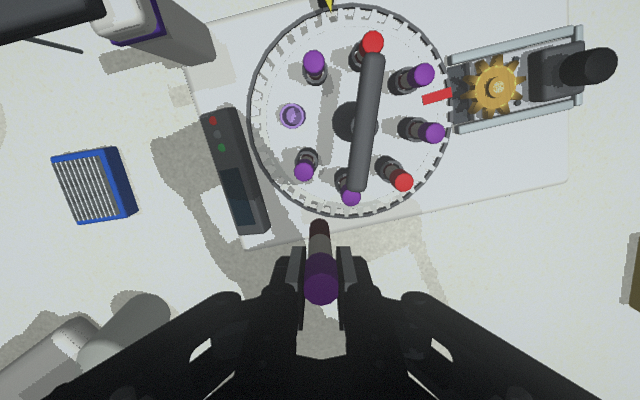

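View pics/s3.png

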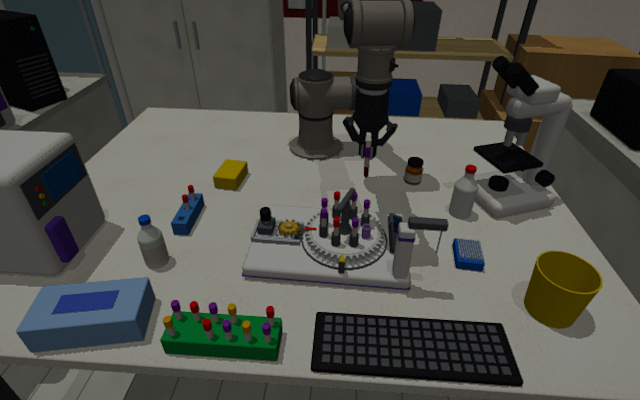

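```bash
python3 - <<'E'
import cv2
a=cv2.imread("pics/w3.png");cv2.imwrite("pics/w3c.png",cv2.resize(a[0:220,230:470],None,fx=3.3,fy=2.7,interpolation=cv2.INTER_CUBIC))
cv2.imwrite("pics/w3d.png",cv2.resize(a[200:360,260:380],None,fx=4,fy=3.7,interpolation=cv2.INTER_CUBIC))
cv2.imwrite("pics/w3e.png",cv2.resize(a[0:150,400:640],None,fx=3.3,fy=3.3,interpolation=cv2.INTER_CUBIC))
E
```

```text
(no output)
```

View pics/w3c.png

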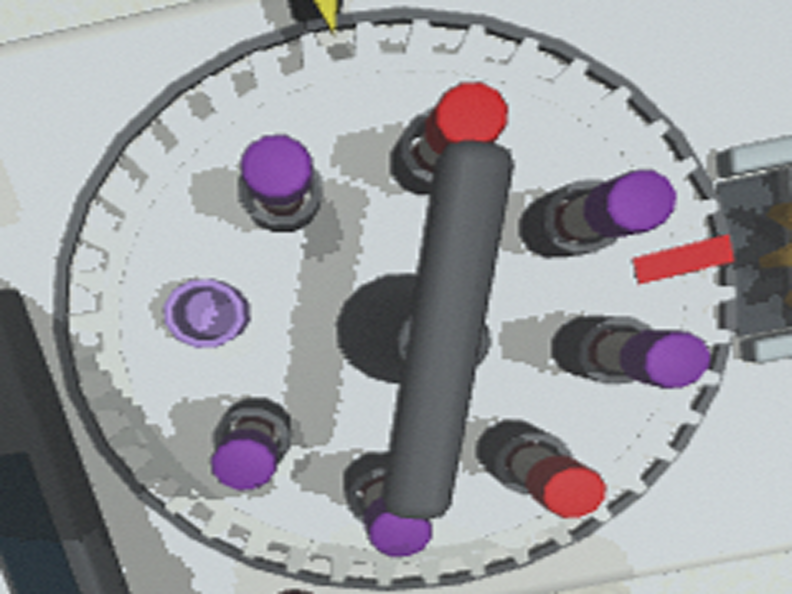

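View pics/w3d.png

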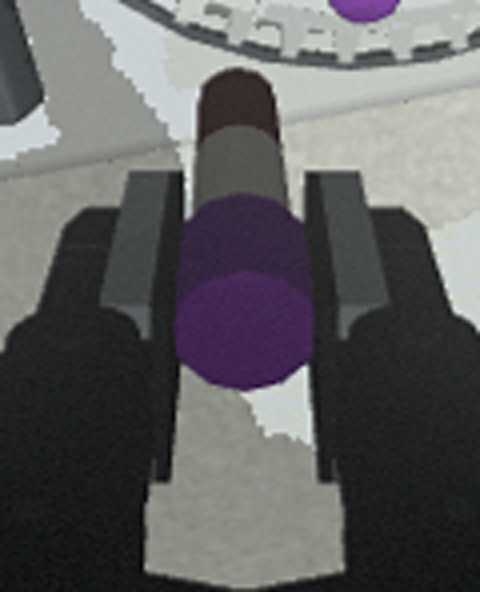

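View pics/w3e.png

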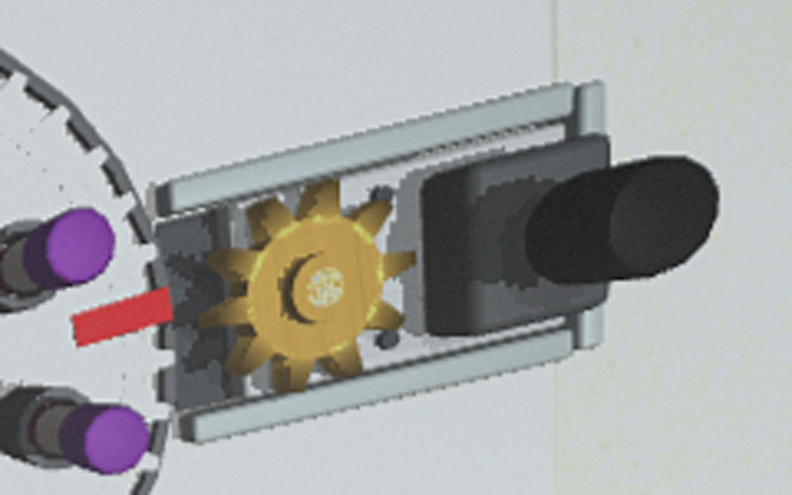

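```bash
python3 - <<'E'
from h import *
np.set_printoptions(precision=4,suppress=True)
st={"tcp_pos":np.array([.5463,.17498,.29191]),"eef_rot":np.array([0,.992,-.129,.001])}
st=env.observe(); print(st["tcp_pos"])
c=lambda x,y:(230+x/3.3,y/2.7)
def g(n,p,z): 
    r=atz("wrist",*p,z,st);print(n,r);return r
pk=g("pocket",c(206,313),.11);A=g("barA",c(482,150),.183);B=g("barB",c(418,512),.183);print("mid",(A+B)/2,np.linalg.norm(A-B))
caps=np.array([atz("wrist",*c(*p),.158,st)[:2] for p in[(277,166),(471,115),(640,201),(671,359),(566,491),(244,463)]])
M=np.c_[2*caps,np.ones(len(caps))];s=np.linalg.lstsq(M,(caps**2).sum(1),rcond=None)[0];ax=s[:2];print("axis",ax,np.sqrt(s[2]+ax@ax))
a=np.degrees(np.arctan2(*(caps-ax).T[::-1]));print(a)
mk=g("mark",c(685,260),.075);pt=g("ptr",c(333,33),.085);kn=g("knob",(400+665/3.3,218/3.3),.126)
gr=g("gear",(400+323/3.3,287/3.3),.075)
for n,p in(("pk",pk),("mk",mk),("pt",pt),("kn",kn),("gr",gr),("A",A),("B",B)): d=p[:2]-ax;print(n,np.linalg.norm(d),np.degrees(np.arctan2(d[1],d[0])))
for dz in(.011,.007,0,-.071,-.075): print(dz,proj("wrist",st["tcp_pos"]+[0,0,dz],st))
E
```

```text
[0.5465 0.174  0.2917]
pocket [0.621  0.1818 0.11  ]
barA [0.6434 0.1095 0.183 ]
barB [0.5558 0.1433 0.183 ]
mid [0.5996 0.1264 0.183 ] 0.09388447831814906
axis [0.6003 0.1269] 0.05920274475268413
[  23.7862  -21.5577  -66.7828 -111.4766 -157.3417  114.6697]
mark [0.6012 0.035  0.075 ]
ptr [0.7009 0.123  0.085 ]
knob [ 0.5919 -0.0855  0.126 ]
gear [ 0.5943 -0.0259  0.075 ]
pk 0.058654620649001545 69.36104154143352
mk 0.09190435342332512 -89.42581224336874
pt 0.10063560800303298 -2.184233128829305
kn 0.21252131356443738 -92.26567751324212
gr 0.15288442586008577 -92.27443215433134
A 0.046463525674532206 -21.934267893945748
B 0.04743083806519981 159.7286558018409
0.011 (np.float64(321.2760602457469), np.float64(300.7833360133177))
0.007 (np.float64(321.25796307866125), np.float64(295.22673977276133))
0 (np.float64(321.2287165561984), np.float64(286.2468195456179))
-0.071 (np.float64(321.0398201498403), np.float64(228.24762793436798))
-0.075 (np.float64(321.03282687443556), np.float64(226.1003964014296))
```

```bash
python3 - <<'E'
from h import *
st=env.observe();print(shift(st,[.6208,.1812,.204]))
E
```

```text
[ 6.98101486 -2.61973123  8.7747645 ]
```

Request:
play_rows(moves=[[[0,0,0.1],[3.5,-1.3,0],1],[[0,0,0.107],[6.98,-2.62,0],1],[[0,0,0.107],[6.98,-2.62,0.5],1],[[0,0,0.107],[6.98,-2.62,3.5],1],[[0,0,0.107],[6.98,-2.62,6.5],1],[[0,0,0.107],[6.98,-2.62,8.8],1],[[0,0,0.107],[6.98,-2.62,8.8],1],[[0,0,0.107],[6.98,-2.62,8.8],1],[[0,0,0.107],[6.98,-2.62,8.8],1]])

```text
time_s: 4.63
tcp_pos: [0.6216, 0.1818, 0.2053]
eef_rot: [-0.0, 0.983, -0.183, 0.001]
wrist_force: [1.3, 0.5, 1.0]
width: 0.015
```

```bash
python3 - <<'E'
from h import *
import cv2
st=env.observe();print(st["time_s"],st["tcp_pos"],np.degrees(yawof(st)),st["width"],st["wrist_force"])
a=env.grab_frame("wrist");b=env.grab_frame("scene")
cv2.imwrite("pics/w4.png",a)
cv2.imwrite("pics/w4c.png",cv2.resize(a[140:340,230:410],None,fx=4,fy=3,interpolation=cv2.INTER_CUBIC))
cv2.imwrite("pics/s4c.png",cv2.resize(b[150:270,290:450],None,fx=5,fy=5,interpolation=cv2.INTER_CUBIC))
print(proj("wrist",[.6212,.1822,.11],st),proj("wrist",st["tcp_pos"]-[0,0,.079],st),proj("wrist",st["tcp_pos"]-[0,0,.094],st),)
E
```

```text
4.6333 [0.6215763  0.18184878 0.20528185] -111.10325566513141 0.01502039189990332 [1.33472561 0.46114984 0.99911968]
(np.float64(321.01423038854256), np.float64(217.12260129793563)) (np.float64(321.28186377616714), np.float64(224.1930591933395)) (np.float64(321.27534547604796), np.float64(217.0771962395164))
```

View pics/w4c.png

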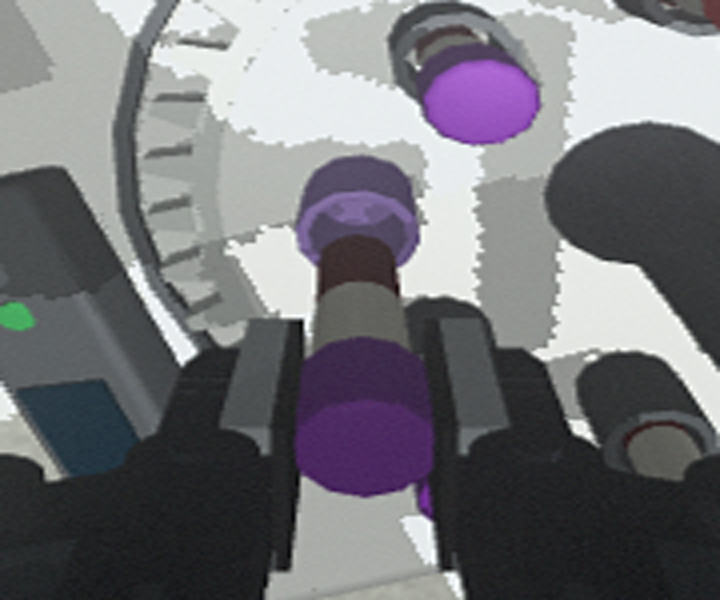

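View pics/s4c.png

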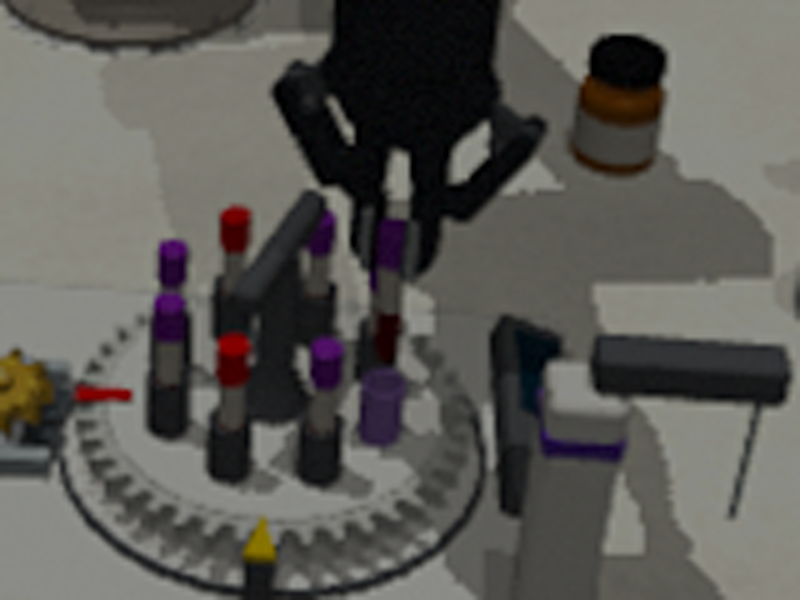

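Request:
play_rows(moves=[[[0,0,0],[0,0,1.2],1],[[0,0,0],[0,0,2.4],1],[[0,0,0],[0,0,3.6],1],[[0,0,0],[0,0,4.6],1],[[0,0,0],[0,0,4.9],1],[[0,0,0],[0,0,4.9],1]])

```text
time_s: 5.23
tcp_pos: [0.6209, 0.1826, 0.1549]
eef_rot: [-0.0, 0.983, -0.183, 0.001]
wrist_force: [-0.5, -0.2, -0.5]
width: 0.0151
```

```bash
python3 - <<'E'
from h import *
import cv2
st=env.observe();print(st["time_s"],st["tcp_pos"],np.degrees(yawof(st)),st["width"],st["wrist_force"])
a=env.grab_frame("wrist");b=env.grab_frame("scene")
cv2.imwrite("pics/w5c.png",cv2.resize(a[140:340,230:410],None,fx=4,fy=3,interpolation=cv2.INTER_CUBIC))
cv2.imwrite("pics/s5c.png",cv2.resize(b[150:270,290:450],None,fx=5,fy=5,interpolation=cv2.INTER_CUBIC))
E
```

```text
5.2333 [0.62094915 0.18257039 0.15494665] -111.03710444900007 0.015055233631892363 [-0.52292111 -0.23214856 -0.52133837]
```

View pics/w5c.png

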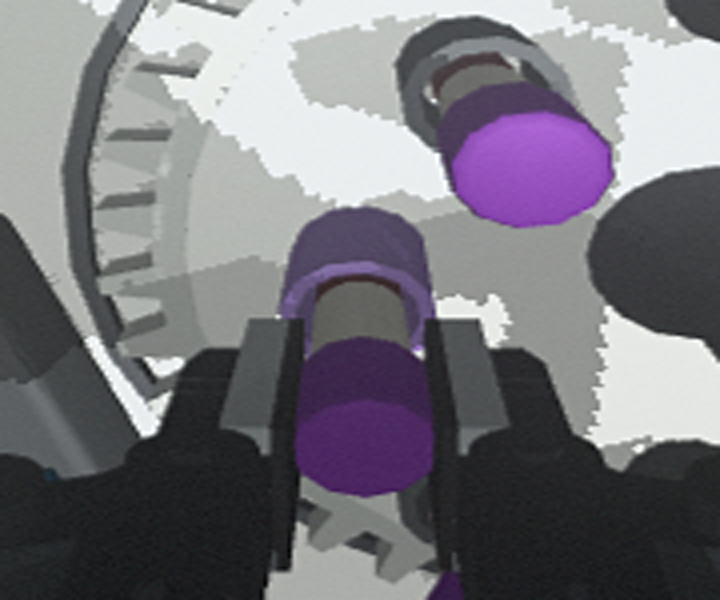

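View pics/s5c.png

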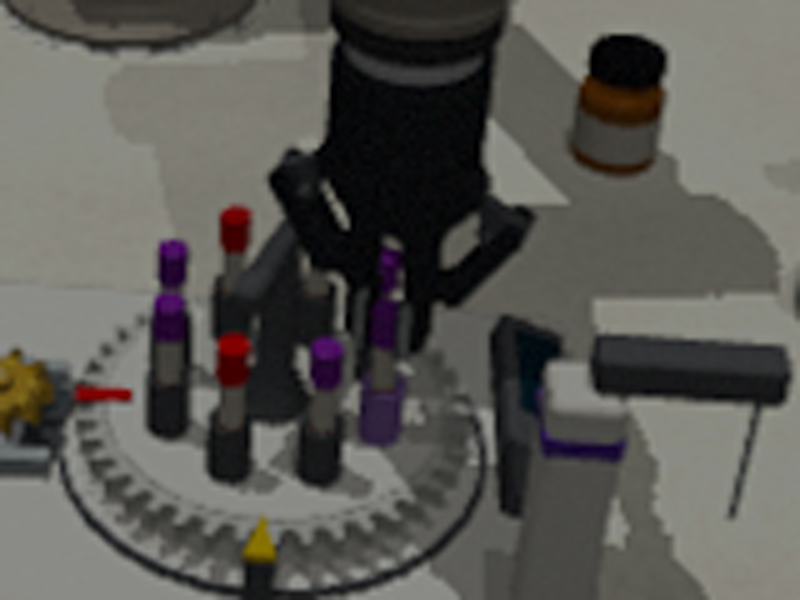

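Request:
play_rows(moves=[[[0,0,0],[0,0,0],0.68],[[0,0,0],[0,0,0],0.68],[[0,0,0],[0,0,0],0.68],[[0,0,0],[0,0,0],0.68]])

```text
time_s: 5.67
tcp_pos: [0.6207, 0.1826, 0.1545]
eef_rot: [-0.0, 0.983, -0.183, 0.0]
wrist_force: [0.1, -0.6, 0.7]
width: 0.0272
```

Request:
play_rows(moves=[[[0,0,0],[0,0,-2],0.68],[[0,0,0],[0,0,-5],0.6],[[0,0,0],[0,0,-8.5],0.45],[[0,0,0],[0,0,-9],0.4],[[0,0,0],[0,0,-9],0.4]])

```text
time_s: 6.08
tcp_pos: [0.6218, 0.1829, 0.2478]
eef_rot: [-0.001, 0.983, -0.183, 0.003]
wrist_force: [-0.2, -1.0, -0.4]
width: 0.0513
```

```bash
python3 - <<'E'
from h import *
import cv2
np.set_printoptions(precision=4,suppress=True)
st=env.observe();print(st["time_s"],st["joints"],st["tcp_pos"],np.degrees(yawof(st)),st["width"],st["wrist_force"])
a=env.grab_frame("wrist")
cv2.imwrite("pics/w6.png",a)
b=env.grab_frame("scene");cv2.imwrite("pics/s6c.png",cv2.resize(b[150:270,290:450],None,fx=5,fy=5,interpolation=cv2.INTER_CUBIC))
print(shift(st,[.6003,.1269,.25]),[proj("wrist",[.6212,.1822,z],st) for z in (.11,.158)])
st=dict(tcp_pos=np.array([.54645,.1743,.2918]),eef_rot=[0,np.cos(np.radians(90-104.87)/2),np.sin(np.radians(90-104.87)/2),0])
# pinion
T=[(340,185),(265,200),(215,258),(205,318),(240,370),(292,385),(360,372),(400,325),(412,262),(390,210)]
P=np.array([atz("wrist",400+x/3.3,y/3.3,.074,st)[:2] for x,y in T]);c=P.mean(0);d=P-c
print(c,np.linalg.norm(d,axis=1),np.sort(np.degrees(np.arctan2(d[:,1],d[:,0]))))
an=np.degrees(np.angle(np.exp(1j*10*np.arctan2(d[:,1],d[:,0])).mean()))/10;print("phase",an)
E
```

```text
6.0833 [ 0.1679  0.5744  1.1625 -0.      1.398   2.1058] [0.6218 0.1829 0.2478] -111.03566589512396 0.05128919391187846 [-0.1532 -1.0076 -0.4321]
[-0.0009  5.9959 -0.244 ] [(np.float64(322.5486614450809), np.float64(201.54194544835354)), (np.float64(322.6988029921443), np.float64(219.8480343076205))]
[ 0.5944 -0.0224] [0.0299 0.0315 0.0326 0.0331 0.0304 0.0285 0.0312 0.0311 0.0307 0.0304] [-156.562  -124.251   -89.6536  -56.3114  -22.0078   20.7518   58.7248
   89.5769  126.7834  161.8199]
phase -17.115636878814033
```

View pics/w6.png

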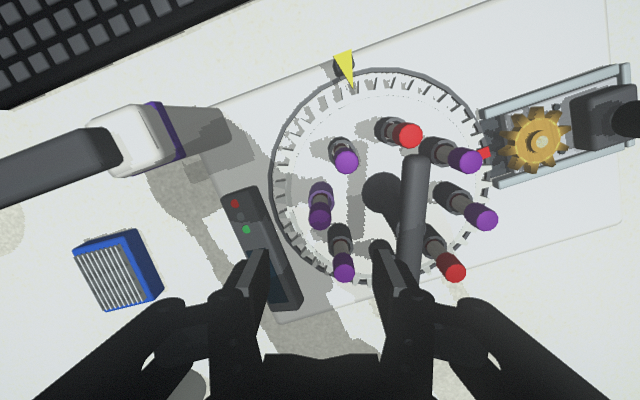

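View pics/s6c.png

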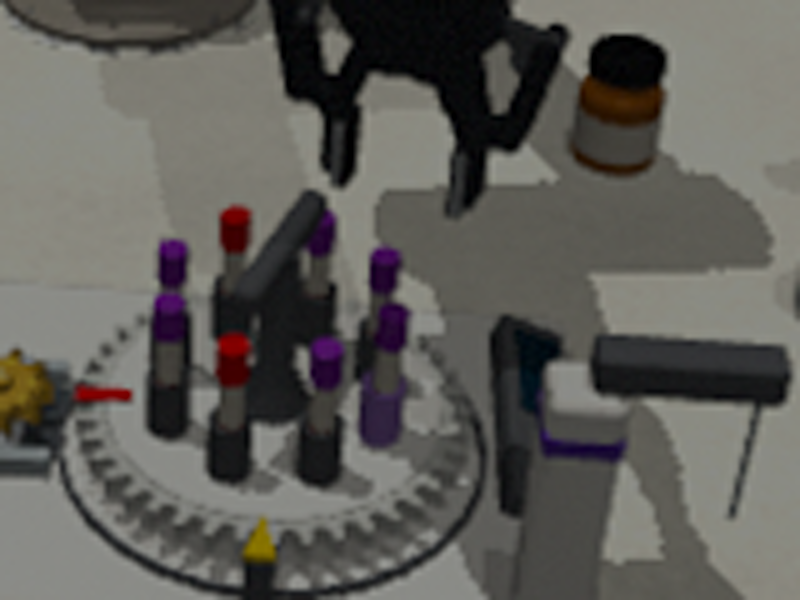

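```bash
python3 - <<'E'
import cv2
a=cv2.imread("pics/w6.png");cv2.imwrite("pics/w6c.png",cv2.resize(a[90:200,470:600],None,fx=6,fy=5.4,interpolation=cv2.INTER_CUBIC))
E
```

```text
(no output)
```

View pics/w6c.png

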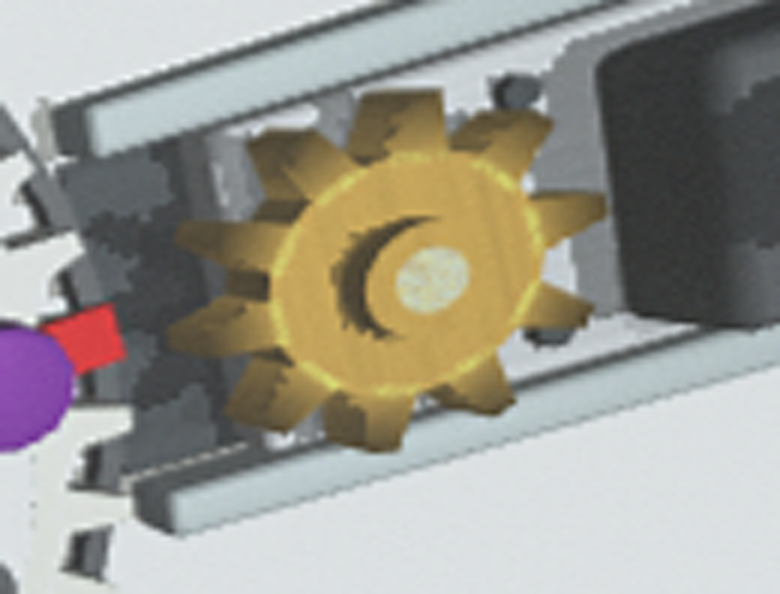

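Request:
play_rows(moves=[[[0,0,0],[0,3,0],0.4],[[0,0,0],[0,6,0],0.4],[[0,0,0],[0,6,0],0.4],[[0,0,0],[0,6,0],0.4]])

```text
time_s: 6.52
tcp_pos: [0.5982, 0.1255, 0.2428]
eef_rot: [0.0, 0.983, -0.184, -0.001]
wrist_force: [-0.4, 0.1, 0.3]
width: 0.0514
```

```bash
python3 - <<'E'
from h import *
import cv2
np.set_printoptions(precision=4,suppress=True)
st=env.observe();print(st["time_s"],st["tcp_pos"],np.degrees(yawof(st)),st["width"],st["wrist_force"])
a=env.grab_frame("wrist")
cv2.imwrite("pics/w7.png",a)
E
```

```text
6.5167 [0.5982 0.1255 0.2428] -111.15905142019923 0.051391729254526446 [-0.405   0.062   0.2936]
```

View pics/w7.png

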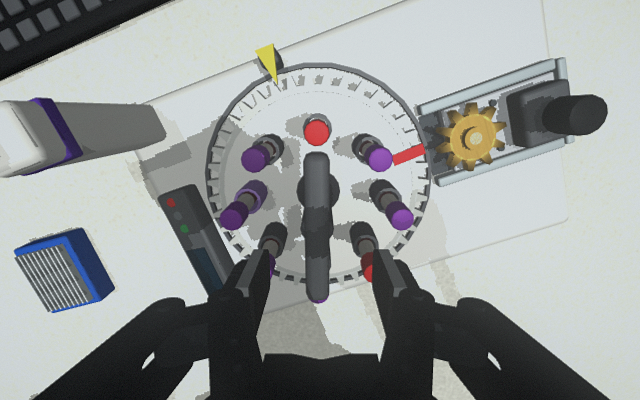

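```bash
python3 - <<'E'
from h import *
import cv2
np.set_printoptions(precision=4,suppress=True)
st=env.observe();print(st["time_s"],st["tcp_pos"],np.degrees(yawof(st)),shift(st,[.6003,.1269,.188]))
a=cv2.imread("pics/w7.png");cv2.imwrite("pics/w7c.png",cv2.resize(a[90:200,410:530],None,fx=6,fy=5.4,interpolation=cv2.INTER_CUBIC))
A=atz("wrist",316.5,153,.183,st);B=atz("wrist",315.5,299,.183,st);print(A,B,(A+B)/2,np.degrees(np.arctan2(*(A-B)[1::-1])),np.linalg.norm(A-B))
E
```

```text
6.5667 [0.5987 0.1264 0.243 ] -111.10295647421152 [ 0.1425 -0.1124  5.4998]
[0.6471 0.1106 0.183 ] [0.5563 0.1467 0.183 ] [0.6017 0.1286 0.183 ] -21.724975143714943 0.09776968945964704
```

View pics/w7c.png

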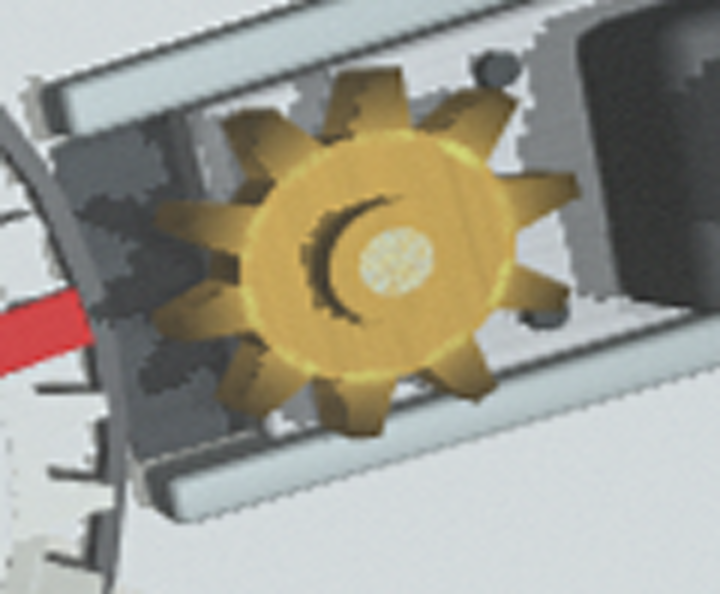

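```bash
python3 - <<'E'
from h import *
np.set_printoptions(precision=4,suppress=True)
st=env.observe()
def ph(T,f,z):
    P=np.array([atz("wrist",*f(x,y),z,st)[:2] for x,y in T])
    M=np.c_[2*P,np.ones(len(P))];s=np.linalg.lstsq(M,(P**2).sum(1),rcond=None)[0];c=s[:2];d=P-c
    r=np.arctan2(d[:,1],d[:,0])
    print(z,c,np.linalg.norm(d,axis=1)*1e3,np.sort(np.degrees(r)),"phase near 90:",np.degrees(np.angle(np.exp(1j*10*r).mean()))/10+108)
T=[(372,70),(500,97),(579,185),(565,300),(485,392),(362,437),(243,410),(163,320),(158,215),(240,118)]
for z in(.06,.068,.074): ph(T,lambda x,y:(410+x/6,90+y/5.4),z)
for p in [(78,300),(92,335)]: pass
m=[atz("wrist",392,160,.075,st),atz("wrist",424,150,.075,st)]
print(m,[np.degrees(np.arctan2(q[1]-.1275,q[0]-.6008)) for q in m]); print(atz("wrist",276,83,.085,st))
E
```

```text
0.06 [ 0.5926 -0.0262] [31.8984 32.1016 34.2492 33.9904 33.2376 32.6374 31.9562 33.2963 34.9908
 33.1827] [-157.5956 -123.9073  -89.7687  -53.0413  -14.5709   23.1775   56.8129
   88.342   127.9507  165.699 ] phase near 90: 92.32908708658958
0.068 [ 0.5946 -0.0228] [31.0589 31.2568 33.3478 33.0958 32.3629 31.7785 31.1152 32.42   34.0699
 32.3094] [-157.5956 -123.9073  -89.7687  -53.0413  -14.5709   23.1775   56.8129
   88.342   127.9507  165.699 ] phase near 90: 92.32908708658971
0.074 [ 0.5961 -0.0204] [30.4293 30.6232 32.6718 32.4249 31.7068 31.1343 30.4844 31.7628 33.3793
 31.6545] [-157.5956 -123.9073  -89.7687  -53.0413  -14.5709   23.1775   56.8129
   88.342   127.9507  165.699 ] phase near 90: 92.32908708658957
[array([0.6028, 0.0536, 0.075 ]), array([0.601 , 0.0232, 0.075 ])] [np.float64(-88.43189628817206), np.float64(-89.87432786989599)]
[0.7022 0.1269 0.085 ]
```

Request:
play_rows(moves=[[[0,0,0],[0.17,-0.2,2],0.4],[[0,0,0],[0.17,-0.2,4.5],0.4],[[0,0,0],[0.17,-0.2,5.5],0.4],[[0,0,0],[0.17,-0.2,5.5],0.4],[[0,0,0],[0.17,-0.2,5.5],0.75],[[0,0,0],[0.17,-0.2,5.5],1],[[0,0,0],[0.17,-0.2,5.5],1],[[0,0,0],[0.17,-0.2,5.5],1],[[0,0,0],[0.17,-0.2,5.5],1]])

```text
time_s: 7.32
tcp_pos: [0.6015, 0.1269, 0.1909]
eef_rot: [0.001, 0.983, -0.183, 0.001]
wrist_force: [-2.8, -4.7, 2.3]
width: 0.0183
```

```bash
python3 - <<'E'
from h import *
import cv2
np.set_printoptions(precision=4,suppress=True)
st=env.observe();print(st["time_s"],st["joints"],st["tcp_pos"],np.degrees(yawof(st)),st["width"],st["wrist_force"],st["torque"])
a=env.grab_frame("wrist")
cv2.imwrite("pics/w8.png",a)
E
```

```text
7.3167 [ 0.0842  0.5564  1.3542 -0.0021  1.2299  2.023 ] [0.6015 0.1269 0.1909] -111.04367888569466 0.018330189591327078 [-2.7584 -4.6974  2.2793] [-0.8583  0.5241  0.0168]
```

View pics/w8.png

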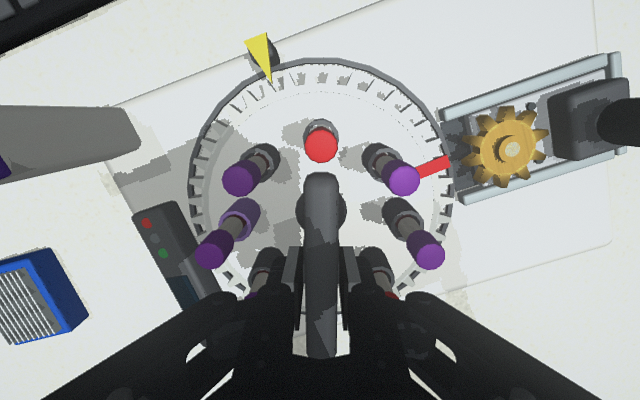

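Request:
play_rows(moves=[[[0,0,-0.05],[0,0,0],1],[[0,0,-0.14],[0,0,0],1],[[0,0,-0.24],[0,0,0],1],[[0,0,-0.34],[0,0,0],1],[[0,0,-0.44],[0,0,0],1],[[0,0,-0.54],[0,0,0],1],[[0,0,-0.64],[0,0,0],1],[[0,0,-0.74],[0,0,0],1],[[0,0,-0.84],[0,0,0],1],[[0,0,-0.94],[0,0,0],1],[[0,0,-1.04],[0,0,0],1],[[0,0,-1.14],[0,0,0],1],[[0,0,-1.24],[0,0,0],1],[[0,0,-1.34],[0,0,0],1],[[0,0,-1.44],[0,0,0],1],[[0,0,-1.53],[0,0,0],1],[[0,0,-1.58],[0,0,0],1],[[0,0,-1.58],[0,0,0],1],[[0,0,-1.58],[0,0,0],1],[[0,0,-1.58],[0,0,0],1]])

```text
time_s: 9.03
tcp_pos: [0.6002, 0.1299, 0.1909]
eef_rot: [-0.002, 0.821, 0.57, 0.0]
wrist_force: [-7.4, 6.2, 5.1]
width: 0.0179
```

```bash
python3 - <<'E'
from h import *
import cv2
np.set_printoptions(precision=4,suppress=True)
st=env.observe();print(st["time_s"],st["joints"],st["tcp_pos"],np.degrees(yawof(st)),st["width"],st["wrist_force"],st["torque"])
a=env.grab_frame("wrist")
cv2.imwrite("pics/w9.png",a)
cv2.imwrite("pics/t9.png",cv2.resize(env.grab_frame("top")[100:210,230:380],None,fx=5,fy=5,interpolation=cv2.INTER_CUBIC))
E
```

```text
9.0333 [0.0869 0.5559 1.355  0.0033 1.2315 0.443 ] [0.6002 0.1299 0.1909] -20.464416514755747 0.01788967231440455 [-7.3939  6.2039  5.0543] [0.9669 1.2015 0.087 ]
```

View pics/w9.png

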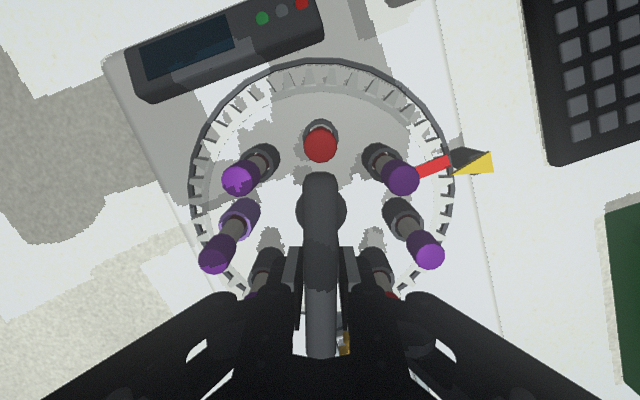

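View pics/t9.png

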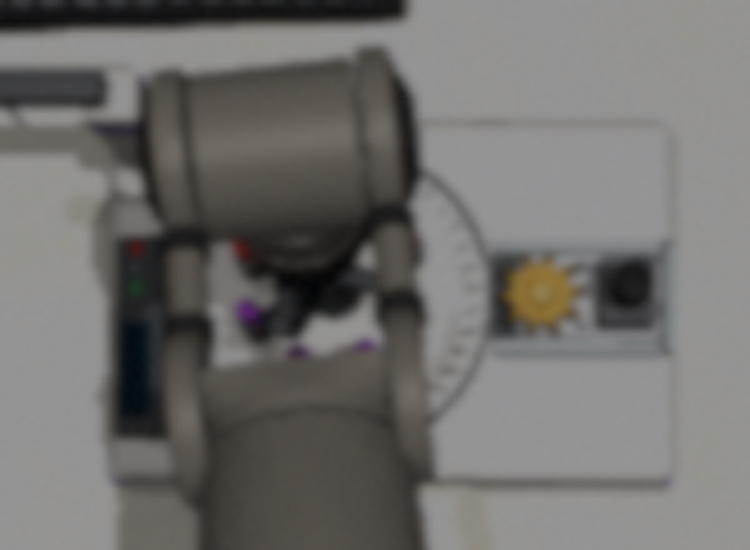

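```bash
python3 - <<'E'
from h import *
import cv2
a=cv2.imread("pics/w9.png");cv2.imwrite("pics/w9c.png",cv2.resize(a[120:220,390:510],None,fx=6,fy=6,interpolation=cv2.INTER_CUBIC))
E
```

```text
(no output)
```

View pics/w9c.png

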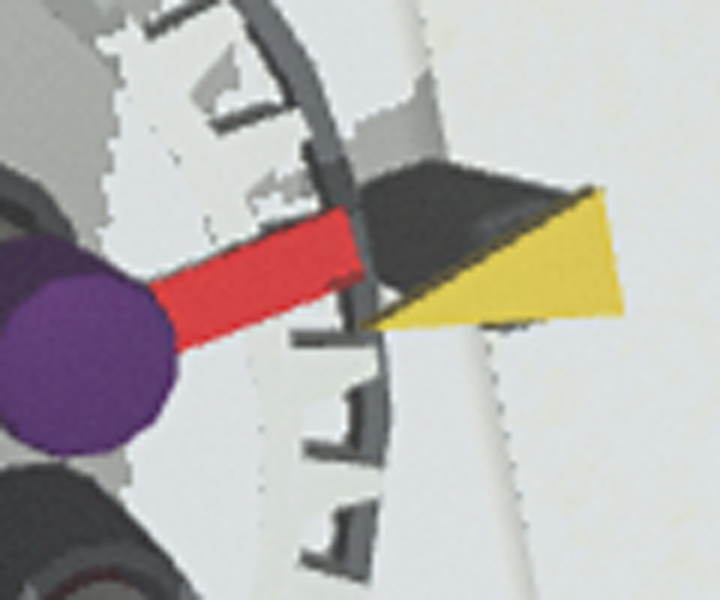

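```bash
python3 - <<'E'
from h import *
np.set_printoptions(precision=4,suppress=True)
st=env.observe();print(st["tcp_pos"])
ax=np.array([.6005,.1275])
P=lambda x,y:(390+x/6,120+y/6)
for n,p,z in(("ptr",(365,326),.085),("mk_o",(355,242),.075),("mk_i",(165,318),.075)):
    q=atz("wrist",*P(*p),z,st);d=q[:2]-ax;print(n,q,np.linalg.norm(d),np.degrees(np.arctan2(d[1],d[0])))
E
```

```text
[0.6002 0.1299 0.1909]
ptr [0.7013 0.1235 0.085 ] 0.10088529916007274 -2.2861409650639097
mk_o [0.706  0.1312 0.075 ] 0.10552789202670475 2.0285423740226918
mk_i [0.6807 0.1302 0.075 ] 0.08019641621481252 1.919598176912175
```

Request:
play_rows(moves=[[[0,0,0.014],[0,0,0],1],[[0,0,0.014],[0,0,0],1],[[0,0,0.014],[0,0,0],0.7],[[0,0,0.014],[0,0,0],0.4],[[0,0,0.014],[0,0,0],0.4],[[0,0,0.014],[0,0,0],0.4],[[0,0,0.014],[0,0,-2],0.4],[[0,0,0.014],[0,0,-5],0.4],[[0,0,0.014],[0,0,-7],0.4],[[0,0,0.014],[0,0,-7],0.4],[[0,0,0.014],[0,0,-7],0.4]])

```text
time_s: 10.05
tcp_pos: [0.602, 0.1277, 0.2606]
eef_rot: [0.001, 0.826, 0.564, 0.001]
wrist_force: [0.8, 0.0, 0.2]
width: 0.0514
```

```bash
python3 - <<'E'
from h import *
np.set_printoptions(precision=4,suppress=True)
st=env.observe();print(st["time_s"],st["tcp_pos"],np.degrees(yawof(st)),st["width"],st["wrist_force"])
print(shift(st,[.55,-.085,.24]))
E
```

```text
10.05 [0.602  0.1277 0.2606] -21.33041905010973 0.05143178118637739 [0.765  0.0303 0.1738]
[-21.706    2.8835   2.0434]
```

Request:
play_rows(moves=[[[0,0,0.1],[-3,0.4,0],0.4],[[0,0,0.2],[-7,0.9,0],0.4],[[0,0,0.32],[-11,1.4,0],0.4],[[0,0,0.44],[-15,1.9,0],0.4],[[0,0,0.56],[-19,2.4,0],0.4],[[0,0,0.68],[-20.3,2.6,0],0.4],[[0,0,0.8],[-20.3,2.6,0],0.4],[[0,0,0.92],[-20.3,2.6,0],0.4],[[0,0,1.04],[-20.3,2.6,0],0.4],[[0,0,1.16],[-20.3,2.6,0],0.4],[[0,0,1.24],[-20.3,2.6,0],0.4],[[0,0,1.24],[-20.3,2.6,0],0.4],[[0,0,1.24],[-20.3,2.6,0],0.4],[[0,0,1.24],[-20.3,2.6,0],0.4]])

```text
time_s: 11.22
tcp_pos: [0.5515, -0.0707, 0.2586]
eef_rot: [-0.0, 1.0, -0.019, -0.001]
wrist_force: [0.0, -0.1, -0.2]
width: 0.0511
```

```bash
python3 - <<'E'
from h import *
import cv2
np.set_printoptions(precision=4,suppress=True)
st=env.observe();print(st["time_s"],st["tcp_pos"],np.degrees(yawof(st)),st["width"],st["wrist_force"])
a=env.grab_frame("wrist")
cv2.imwrite("pics/w10.png",a)
st=env.observe();print(st["tcp_pos"])
cv2.imwrite("pics/w10c.png",cv2.resize(a[60:240,170:390],None,fx=3.6,fy=3.3,interpolation=cv2.INTER_CUBIC))
cv2.imwrite("pics/t10.png",cv2.resize(env.grab_frame("top")[100:210,230:380],None,fx=5,fy=5,interpolation=cv2.INTER_CUBIC))
E
```

```text
11.2167 [ 0.5515 -0.0707  0.2586] -92.22293315404599 0.051093170615501796 [ 0.0389 -0.0526 -0.2251]
[ 0.5516 -0.0707  0.2587]
```

View pics/w10.png

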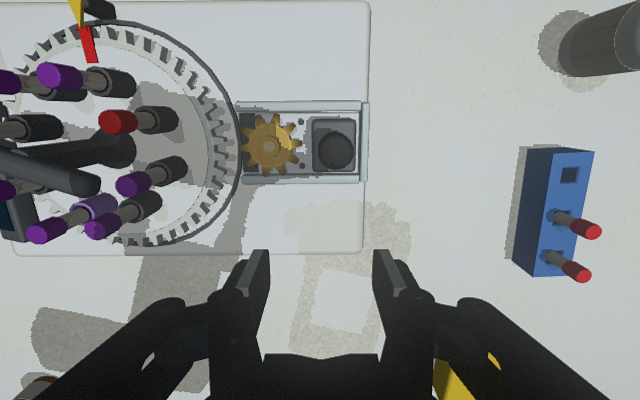

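View pics/w10c.png

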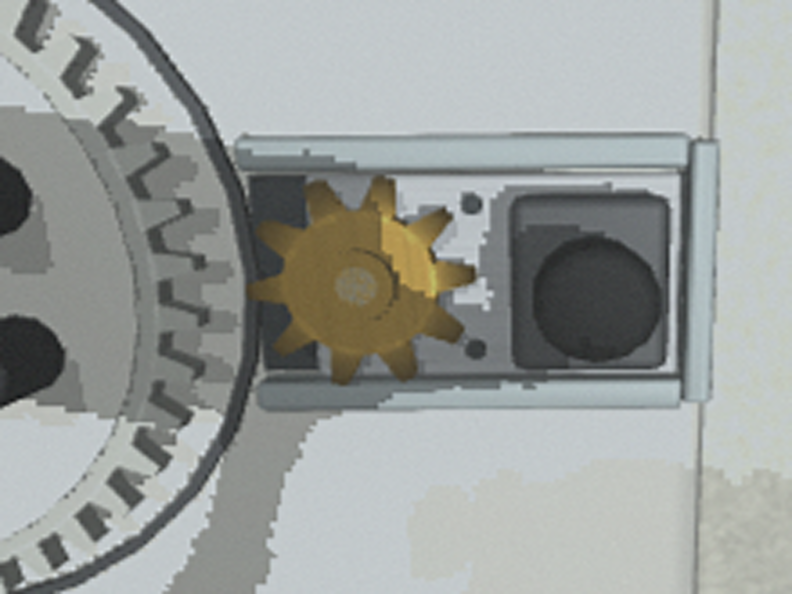

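View pics/t10.png

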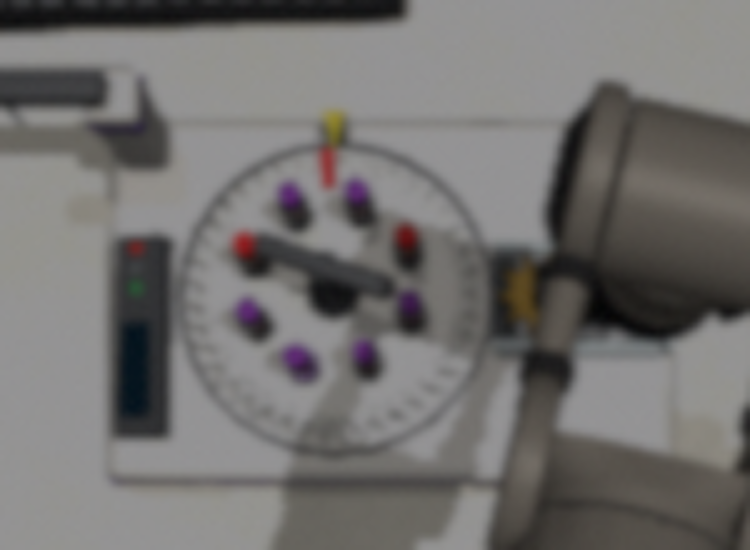

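```bash
python3 - <<'E'
import cv2,numpy as np
a=cv2.imread("pics/w10.png");c=a[115:175,200:285]
c=cv2.convertScaleAbs(c,alpha=1.5,beta=10)
cv2.imwrite("pics/w10d.png",cv2.resize(c,None,fx=9,fy=9,interpolation=cv2.INTER_CUBIC))
E
```

```text
(no output)
```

View pics/w10d.png

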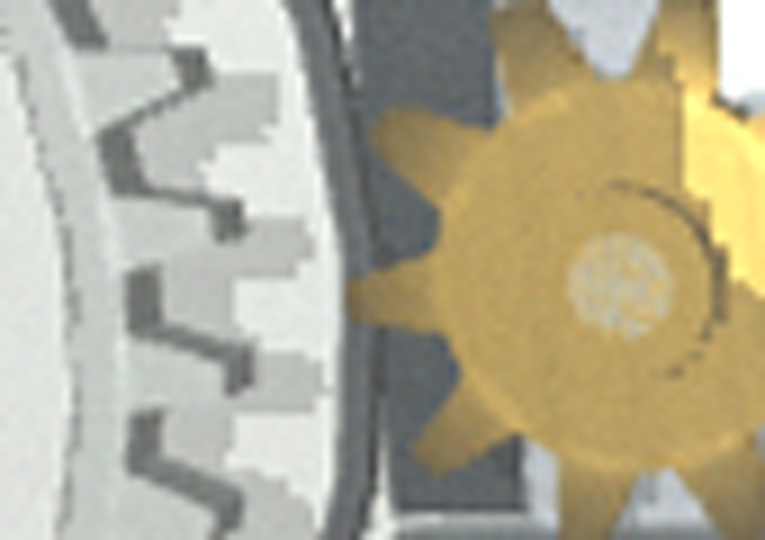

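```bash
python3 - <<'E'
from h import *
import cv2
st=env.observe()
ax=np.array([.6005,.1275]);
c=cv2.convertScaleAbs(cv2.imread("pics/w10.png"),alpha=1.5,beta=10)
S=8;x0,y0=195,105
im=cv2.resize(c[y0:y0+75,x0:x0+95],None,fx=S,fy=S,interpolation=cv2.INTER_CUBIC)
def d(p,col):
    u,v=proj("wrist",p,st);cv2.circle(im,(int((u-x0+.5)*S),int((v-y0+.5)*S)),3,col,-1)
for r,z,col in((.106,.074,(0,0,255)),(.106,.062,(255,0,0)),(.094,.074,(0,160,0))):
  for a in np.arange(-120,-60,.5):
    t=np.radians(a);d([ax[0]+r*np.cos(t),ax[1]+r*np.sin(t),z],col)
yaw=-2.2;th=yaw-90+3.4
for k in range(-3,4):
  t=np.radians(th+9*k)
  for r in np.linspace(.085,.106,8): d([ax[0]+r*np.cos(t),ax[1]+r*np.sin(t),.074],(255,0,255))
t=np.radians(yaw-90)
for r in np.linspace(.1,.16,30): d([ax[0]+r*np.cos(t),ax[1]+r*np.sin(t),.074],(0,255,255))
cv2.imwrite("pics/w10e.png",im)
E
```

```text
(no output)
```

View pics/w10e.png

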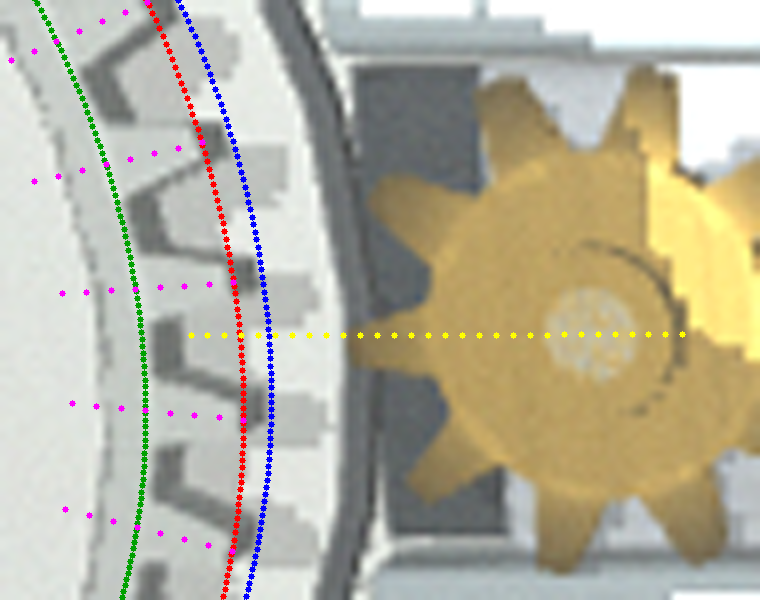

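```bash
python3 - <<'E'
from h import *
st=env.observe();k=atz("wrist",335.8,150.3,.126,st);print(k,st["tcp_pos"],shift(st,[k[0],k[1],.119]))
E
```

```text
[ 0.59482306 -0.08455812  0.126     ] [ 0.55167966 -0.07068196  0.25890767] [ 4.37441063  1.21651316 13.98803728]
```

Request:
play_rows(moves=[[[0,0,0],[2.2,0.6,2],0.4],[[0,0,0],[4.3,1.23,4.5],0.4],[[0,0,0],[4.3,1.23,8],0.4],[[0,0,0],[4.3,1.23,11],0.4],[[0,0,0],[4.3,1.23,13.5],0.4],[[0,0,0],[4.3,1.23,13.9],0.4],[[0,0,0],[4.3,1.23,13.9],0.4],[[0,0,0],[4.3,1.23,13.9],0.4]])

```text
time_s: 11.98
tcp_pos: [0.595, -0.085, 0.1216]
eef_rot: [0.0, 1.0, -0.02, 0.001]
wrist_force: [0.4, 0.5, 0.9]
width: 0.0511
```

```bash
python3 - <<'E'
from h import *
import cv2
np.set_printoptions(precision=4,suppress=True)
st=env.observe();print(st["time_s"],st["tcp_pos"],np.degrees(yawof(st)),st["width"],st["wrist_force"])
a=env.grab_frame("wrist")
cv2.imwrite("pics/w11.png",a)
E
```

```text
11.9833 [ 0.595  -0.085   0.1216] -92.3322939056878 0.05114987504294423 [0.4063 0.5389 0.8659]
```

View pics/w11.png

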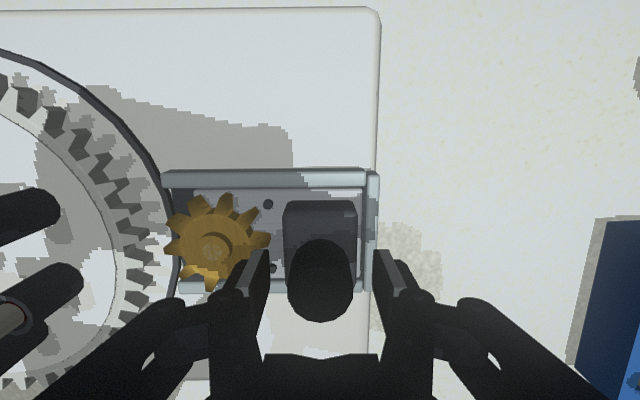

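Request:
play_rows(moves=[[[0,0,0],[0,0,0],0.6],[[0,0,0],[0,0,0],0.8],[[0,0,0],[0,0,0],1],[[0,0,0],[0,0,0],1],[[0,0,0],[0,0,0],1]])

```text
time_s: 12.45
tcp_pos: [0.5952, -0.085, 0.1225]
eef_rot: [0.0, 1.0, -0.021, 0.002]
wrist_force: [-0.7, 0.4, 5.3]
width: 0.0285
```

```bash
python3 - <<'E'
from h import *
np.set_printoptions(precision=4,suppress=True)
st=env.observe();print(st["time_s"],st["tcp_pos"],np.degrees(yawof(st)),st["width"],st["wrist_force"])
E
```

```text
12.45 [ 0.5952 -0.085   0.1225] -92.35522630758847 0.02849131774551174 [-0.7058  0.3697  5.2993]
```

Request:
play_rows(moves=[[[0,0,0],[0,-0.2,0],1],[[0,0,0],[0,-0.4,0],1],[[0,0,0],[0,-0.6,0],1],[[0,0,0],[0,-0.8,0],1],[[0,0,0],[0,-1.0,0],1],[[0,0,0],[0,-1.1,0],1],[[0,0,0],[0,-1.2,0],1],[[0,0,0],[0,-1.2,0],1]])

```text
time_s: 13.12
tcp_pos: [0.5955, -0.0733, 0.1225]
eef_rot: [0.001, 1.0, -0.021, 0.002]
wrist_force: [-0.9, -1.0, 5.3]
width: 0.0285
```

Request:
play_rows(moves=[[[0,0,0],[0,-0.1,0],1],[[0,0,0],[0,-0.2,0],1],[[0,0,0],[0,-0.3,0],1],[[0,0,0],[0,-0.4,0],1],[[0,0,0],[0,-0.4,0],1]])

```text
time_s: 13.53
tcp_pos: [0.5957, -0.0693, 0.1225]
eef_rot: [0.001, 1.0, -0.021, 0.002]
wrist_force: [-2.0, -0.7, 6.0]
width: 0.0281
```

Travel is 15.7 mm with little force, so it is already past the tooth-on-tooth point. I'll ease on.

Request:
play_rows(moves=[[[0,0,0],[0,-0.1,0],1],[[0,0,0],[0,-0.2,0],1],[[0,0,0],[0,-0.3,0],1],[[0,0,0],[0,-0.4,0],1],[[0,0,0],[0,-0.4,0],1]])

```text
time_s: 13.95
tcp_pos: [0.5958, -0.0653, 0.1225]
eef_rot: [0.001, 1.0, -0.021, 0.002]
wrist_force: [-2.3, -1.4, 5.7]
width: 0.0285
```

Request:
play_rows(moves=[[[0,0,0],[0,-0.1,0],1],[[0,0,0],[0,-0.2,0],1],[[0,0,0],[0,-0.3,0],1],[[0,0,0],[0,-0.35,0],1],[[0,0,0],[0,-0.35,0],1]])

```text
time_s: 14.37
tcp_pos: [0.5959, -0.0618, 0.1225]
eef_rot: [0.001, 1.0, -0.021, 0.001]
wrist_force: [-1.5, -1.3, 6.5]
width: 0.0281
```

```bash
python3 - <<'E'
from h import *
import cv2
np.set_printoptions(precision=4,suppress=True)
st=env.observe();print(st["time_s"],st["tcp_pos"],np.degrees(yawof(st)),st["width"],st["wrist_force"],st["torque"])
a=env.grab_frame("wrist")
cv2.imwrite("pics/w12.png",a)
E
```

```text
14.3667 [ 0.5959 -0.0618  0.1225] -92.35182253090028 0.02814630636701292 [-1.5202 -1.2897  6.4909] [-0.1661  0.3423 -0.027 ]
```

View pics/w12.png

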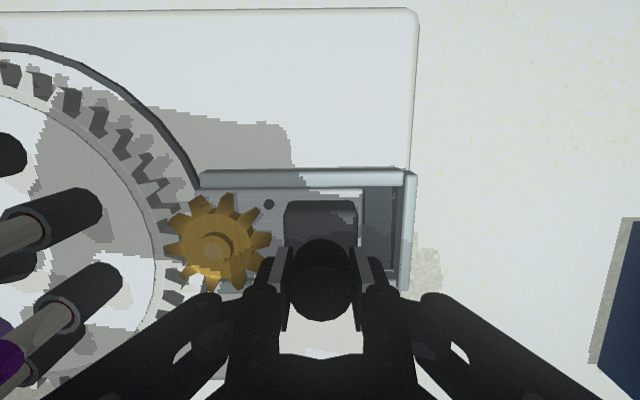

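Request:
play_rows(moves=[[[0,0,0],[0,-0.1,0],1],[[0,0,0],[0,-0.2,0],1],[[0,0,0],[0,-0.2,0],1],[[0,0,0],[0,-0.2,0],1]])

```text
time_s: 14.75
tcp_pos: [0.5959, -0.0617, 0.1225]
eef_rot: [0.002, 1.0, -0.021, 0.001]
wrist_force: [-2.2, -8.6, 5.3]
width: 0.0281
```

Request:
play_rows(moves=[[[0,0,0],[0,0.17,0],1],[[0,0,0],[0,0.17,0],0.7],[[0,0,0],[0,0.17,0],0.4],[[0,0,0],[0,0.17,0],0.4],[[0,0,0],[0,0.17,0],0.4],[[0,0,0],[0,0.17,-2],0.4],[[0,0,0],[0,0.17,-5],0.4],[[0,0,0],[0,0.17,-9],0.4],[[0,0,0],[-2,2,-12],0.4],[[0,0,0],[-5,4,-14],0.4],[[0,0,0],[-8,7,-14],0.4],[[0,0,0],[-11,10,-14],0.4],[[0,0,0],[-13,12,-14],0.4],[[0,0,0],[-13,12,-14],0.4],[[0,0,0],[-13,12,-14],0.4]])

```text
time_s: 16.0
tcp_pos: [0.4598, -0.1747, 0.2608]
eef_rot: [0.0, 1.0, -0.022, 0.0]
wrist_force: [1.2, -1.2, 0.9]
width: 0.0513
```

```bash
python3 - <<'E'
from h import *
import cv2
np.set_printoptions(precision=4,suppress=True)
st=env.observe();print(st["time_s"],st["tcp_pos"],np.degrees(yawof(st)),st["width"],st["wrist_force"],st["torque"])
t=env.grab_frame("top");s=env.grab_frame("scene")
cv2.imwrite("pics/w13.png",env.grab_frame("wrist"))
cv2.imwrite("pics/t13.png",cv2.resize(t[100:210,230:380],None,fx=5,fy=5,interpolation=cv2.INTER_CUBIC))
cv2.imwrite("pics/s13.png",cv2.resize(s[175:295,240:440],None,fx=4,fy=4,interpolation=cv2.INTER_CUBIC))
cv2.imwrite("pics/sf13.png",s)
E
```

```text
16.0 [ 0.4598 -0.1747  0.2608] -92.51954274283666 0.05134451635603424 [ 1.2294 -1.235   0.855 ] [-0.021  -0.0007  0.0208]
```

View pics/t13.png

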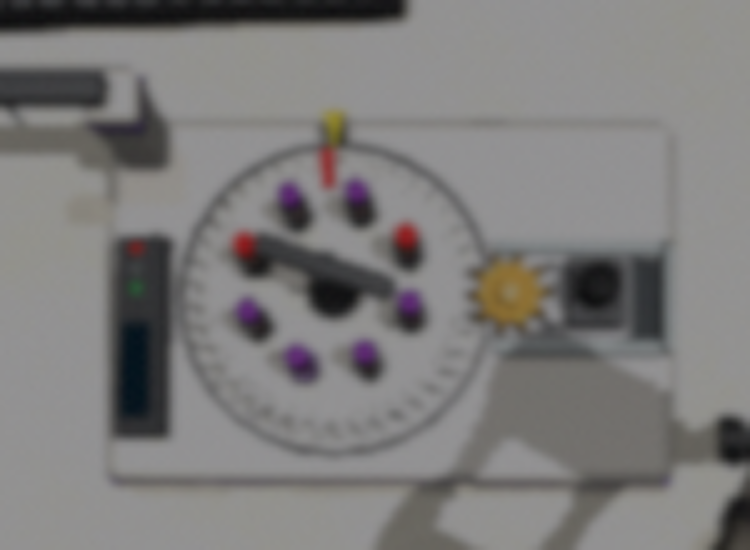

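View pics/s13.png

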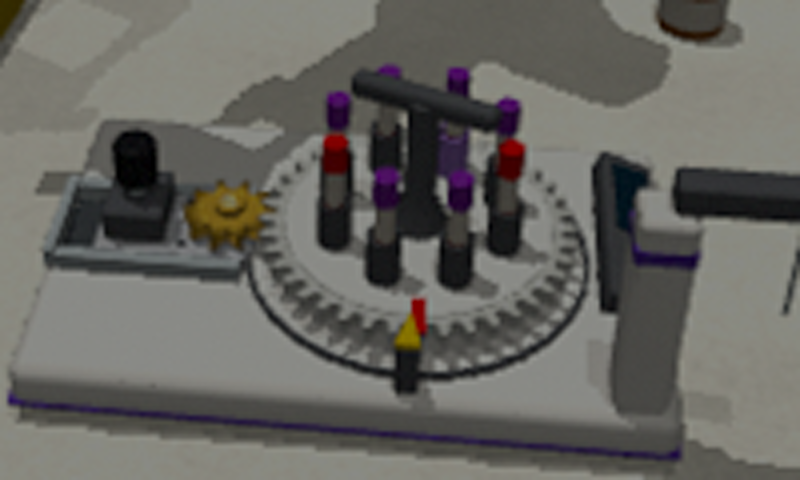

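View pics/sf13.png

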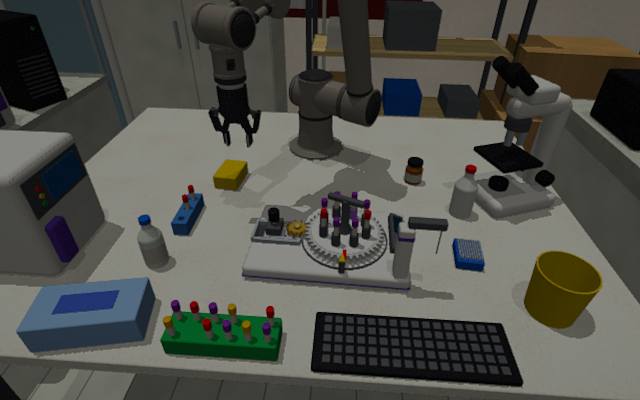

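```bash
python3 - <<'E'
from bench import env
print(env.job_done())
E
```

```text
the job is handed in; nothing more can be done
None
```

The sampler is ready to run, and I handed the job in at about 16 s of the 72 s allowed; the system gave no verdict.

- **Tube:** the purple-capped tube went from the rack into the empty pocket. In the last pictures its cap stands level with the other tubes. It leaned slightly in the sleeve's clearance just after release.
- **Carousel:** I turned it about 90° by the T-handle with the drive out. It stopped about 4° past the pointer, so I backed it off about 0.8° to line the teeth up with the pinion. I did not measure it again after that. By my estimate the red mark ends 5–7 mm from the pointer, against the 18 mm limit, and the top and scene pictures agree.
- **Drive:** it meshed on the first easing, so no rocking was needed. The knob travelled about 23.3 mm and then held fast against the stop, with 8.6 N at the wrist. Before that, the sideways force was never more than about 2–3 N.
- **Everything else:** the other tubes, bottles and boxes look unmoved, and the gripper is clear of everything.

The arm read 1–4 mm off its commanded position at times. A tube reading before insertion suggested a 1.5 mm lean in the grip, which did no harm.

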